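# Load a specimen pot and slide its carrier home against the reader's hidden stop

## Robot

A 6-joint arm with a two-finger parallel gripper is mounted at the origin on the work surface. World frame = base frame: x ahead of the robot, y to its left, z up, the work surface at z = 0. Lengths are in m, angles in rad, forces in N, time in s.
With the tool pointing down it reaches from about 0.275 to 0.825 m from the base axis. Payload 4.9 kg.
Tool frame: the origin (TCP) lies midway between the tips of the shut fingers; the grasp point (between the pads) lies 19 mm behind it (grip_point_offset is the distance from the TCP to the grasp point, in m); z points along the fingers, x is the direction in which the jaws open and shut, and the axes are right-handed (so a half turn about z gives the same grasp; the last joint's range is limited). The gripper opens to 85 mm and grips with 20 to 120 N. Pads are 22 mm wide; open, the fingers measure 114 mm over their backs; the gripper's body (76 mm by 85 mm) begins 54 mm behind the grasp point. The pads swing forward as they close: fully open they stand 13 mm farther back than shut.
Start: joints at [1.088, 0.326, -0.193, 1.052, 0, 1.437], TCP at [0.188, 0.517, 0.231] pointing down, gripper open.
Joint ranges: [-2.65, 2.65], [-0.97, 1.79], [-1.3, 1.35], [-1.93, 2.1], [-1.47, 1.37], [-3.14, 3.14]. Speed limits (rad/s): [2.57, 2.57, 3.14, 3.14, 3.14, 3.14].

## Interface

Orientations are given as a rotation vector (axis times angle).
In Python, from cell import * gives the robot as it stands. Calls block until the motion is done:
- movep(position, orientation): joint-space move of the TCP to a pose.
- move_l(position, velocity=0.15, rot=None, until_force=None): straight line of the TCP; rot=None keeps the orientation; velocity is the mean speed in m/s. With until_force (N) it stops when the force on the tool has changed by that much, and returns True; else False.
- set_joints(angles): joint-space move.
- let_go() and grab(newtons=None): open the fingers fully, or close them until they stop; newtons is the grip in N (None keeps the last).
- sleep(seconds).
- ik(position, orientation): joint angles nearest the present ones, or None.
- get_state(): the state.
- grab_frame(name): name is "scene" or "top"; returns a dict with "img" (420x560x3 uint8, red, green, blue), "fx", "fy", "cx", "cy" (pixels), "cam_to_world" (4x4, takes a point from camera to world coordinates). Camera axes: x right, y down, z forward; pixel columns grow to the right and rows downward; lengths in m; the calibration is good to about 2 mm. A picture is of the moment at which its call begins. There is no depth.
A pose or a line that the arm cannot do raises MotionError and nothing moves.
- sign_off(): hands the job in, once; it reports no verdict.
Trained networks look in the newest picture that a camera, given by its name, has taken for a name from the list of things; names that differ only in an ending like _2 or _b are one class to them, and where a whole thing is asked for, a point or a joint stands for the part that bears it (a point fixed in the world has none). Each returns a list of dicts, best first, with "score" (0 to 1); they miss things now and then, are a little off and sometimes report something else, mostly with a low value. They report only what shows in the picture. A call takes as long as a camera call. They do not tell look-alikes from the thing itself.
- spot_in(camera, name): "centre" ([column, row] in pixels, amid what is visible of it).
- silhouettes(camera, name): "mask" (420x560 bool, what is visible of it) and "centre" ([column, row] in pixels, amid what is visible of it).
- tip_of(camera, name): "centre" ([column, row] in pixels: a listed point, or the origin of a listed thing).
The state is a dict: "clock": time; "q": joint angles; "joint_velocities": joint speeds; "tau": joint torques, N m; "position": TCP position; "eef_rot": TCP orientation; "contact_force": force on the tool from outside, world axes, zero at the start; "wrist_torque": the same for the moment, N m; "finger_gap": opening from 0.0 (shut) to 1.0 (fully open).
Only numpy, scipy, OpenCV 4.12 (cv2) and the standard library are available. Lean on these libraries where they do the work, as an engineer would, in place of code of your own. Each camera call takes 0.05 s, during which the arm holds its last target.

## Task

Stand the squat lidded specimen pot upright in the square frame of the reader's carrier, then slide the carrier along its channel under the hood, gently, until you feel it come home against the stop inside, and leave it there with the pot still in its frame. Where the stop is set cannot be seen; do not ram it, and do not disturb the vial and the dish that stand near the pot.

Things in the scene. Friction and masses are not known exactly. Their poses are not given: they have to be found in the camera images.
- pot_center (a point): Centre (half-way up) of the squat lidded pot: upright cylinder 40 mm in diameter and 40 mm tall, grey body with a white lid (the top 14 mm), 60 to 110 g, standing on the bench. z is its axis, up. Hold it by its upper half, so that the fingertips stay above the carrier's frame.
- carrier: Carrier: loose aluminium plate 190 (x) x 58 x 8 mm, about 350 g, lying in the reader's channel; origin at the centre of its underside, x into the reader, z up. Front end 95 mm ahead (+x) of the origin, with the frame for the pot; a post stands at the rear end. It slides in the slick channel with about 1.5 to 4 N of dry friction and stays where it is left.
- recess (a point): Where the pot goes: floor centre of the square frame on the carrier's front end, 18 mm above the bench; x into the reader, z up. The frame is 48 mm square inside, its walls 5 mm high and 5 mm thick, open above. A pot standing in it has its centre 20 mm above this point. The carrier's front end is 40 mm ahead (+x).
- post (a point): Grip point on the carrier's black upright post, by which it is slid: round, 18 mm in diameter, its top 16 mm above this point, which is 46 mm above the bench. It is 135 mm behind the recess point, 175 mm behind the carrier's front end. x into the reader, z up.
- mouth (a point): Middle of the hood's open mouth, on the channel floor, 10 mm above the bench; x into the hood along the channel, z up. The opening is 66 mm wide and 62 mm high: carrier and pot pass under. The channel runs 230 mm out of the mouth towards the robot, with side rails 20 mm above the bench and 3 mm clearance on each side of the carrier.
- reader: Fixed reader; origin on the bench under the mouth, x into the hood. White hood 165 mm long, 110 wide, 86 high. The stop hidden in it is set differently each time: its plunger meets the carrier's front end 50 to 95 mm inside the mouth, yields 6 mm under 0.5 N (hardly felt), then comes a dead (not springing back) buffer: 8 N at once, 14 N after 12 mm, then solid metal.
- seat_switch (a joint): Travel of the stop's plunger, a seat switch, in m: 0 while the carrier is not touching it, 0.006 when the carrier is fully home. Home is felt as a clear rise of the pushing force, by some 6 to 12 N, past the free slide; then let go.
- vial_center (a point): Bystander: centre of a brown glass vial with a white cap, 28 mm in diameter, 62 mm tall, upright on the bench. Leave it alone.
- dish_center (a point): Bystander: centre of a flat covered dish, 68 mm in diameter, 16 mm tall, on the bench. Leave it alone.
Things that resemble listed ones, but are neither listed nor needed, are in the scene too. Of the things like the carrier, leave any that is yellow; of the rest the smaller one is meant. Of the things that look like the part that bears pot_center, the smallest one is meant.

How it is judged:
By the outcome, as a careful person would: the job done as asked, in the order asked, and still so for the second after the job is handed in, with the robot touching nothing.
It also fails if it takes over 54 s, if anything falls off the work surface, if the arm or the gripper's body presses on something with over 40 N, if the wrist force passes 120 N, or if a joint passes its speed limit or range.

## Working session

There is one attempt and no reset: what is moved stays moved. The work goes in short steps, each a Python script; the robot and the scene stay as the last script left them, time stands still between calls to the robot, and variables do not carry over. Pictures are saved under pics/ and viewed, and the job is handed in when it is done.

```bash
mkdir -p pics; ls; cat > h.py <<'E'
from cell import *
import numpy as np, cv2
def save(f,name,crop=None,s=1):
    im=f["img"][:,:,::-1]
    if crop: x0,y0,x1,y1=crop; im=im[y0:y1,x0:x1]
    if s!=1: im=cv2.resize(im,None,fx=s,fy=s,interpolation=cv2.INTER_CUBIC)
    cv2.imwrite("pics/"+name,im)
def w(f,px,z):
    T=np.array(f["cam_to_world"]); d=T[:3,:3]@np.array([(px[0]-f["cx"])/f["fx"],(px[1]-f["cy"])/f["fy"],1.]); o=T[:3,3]
    return o+d*(z-o[2])/d[2]
def proj(f,p):
    T=np.linalg.inv(np.array(f["cam_to_world"])); c=T[:3,:3]@np.array(p)+T[:3,3]
    return np.array([c[0]/c[2]*f["fx"]+f["cx"],c[1]/c[2]*f["fy"]+f["cy"]])
E
python3 - <<'E'
from h import *
Z=dict(pot_center=.02,carrier=.01,recess=.018,post=.046,mouth=.01,reader=0,vial_center=.031,dish_center=.008)
for c in ("scene","top"):
    f=grab_frame(c); save(f,c+"0.png")
    print(c,np.round(np.array(f["cam_to_world"])[:3,3],3))
    for n in Z:
        print(n,[(round(d["score"],2),np.round(d["centre"]).tolist(),np.round(w(f,d["centre"],Z[n]),3).tolist()) for d in tip_of(c,n)])
print(get_state())
E
```

```text
pics
scene [ 1.523 -0.061  0.701]
pot_center [(0.87, [126.0, 207.0], [0.399, -0.476, 0.02]), (0.77, [184.0, 230.0], [0.54, -0.279, 0.02]), (0.76, [252.0, 198.0], [0.38, -0.079, 0.02])]
carrier [(0.61, [412.0, 181.0], [0.299, 0.488, 0.01]), (0.59, [295.0, 225.0], [0.53, 0.046, 0.01])]
recess [(0.98, [402.0, 182.0], [0.317, 0.443, 0.018]), (0.94, [296.0, 230.0], [0.569, 0.046, 0.018]), (0.72, [198.0, 199.0], [0.364, -0.256, 0.018]), (0.15, [182.0, 230.0], [0.539, -0.282, 0.018])]
post [(0.78, [292.0, 198.0], [0.437, 0.048, 0.046]), (0.74, [428.0, 166.0], [0.257, 0.554, 0.046]), (0.73, [160.0, 177.0], [0.25, -0.39, 0.046])]
mouth []
reader [(0.61, [298.0, 251.0], [0.644, 0.043, 0.0])]
vial_center [(0.45, [229.0, 204.0], [0.429, -0.151, 0.031])]
dish_center [(0.55, [221.0, 238.0], [0.575, -0.17, 0.008])]
top [0.339 0.011 1.207]
pot_center [(0.93, [448.0, 240.0], [0.412, -0.477, 0.02]), (0.85, [316.0, 246.0], [0.4, -0.089, 0.02]), (0.73, [381.0, 204.0], [0.522, -0.286, 0.02]), (0.44, [266.0, 232.0], [0.443, 0.059, 0.02])]
carrier [(0.96, [270.0, 208.0], [0.515, 0.046, 0.01]), (0.74, [392.
[... 617 characters left out ...]
 190.0], [0.568, -0.17, 0.008])]
{'clock': 0.9, 'q': array([ 1.08779541e+00,  3.26157179e-01, -1.92600555e-01,  1.05197599e+00,
        2.18960914e-06,  1.43659571e+00]), 'joint_velocities': array([-0.00111178,  0.00215951,  0.00129151, -0.00091488, -0.00030224,
       -0.00017737]), 'tau': array([-2.78441612e-04, -4.43317938e+01,  2.62758046e+01,  1.02114642e-03,
       -1.95045632e-04,  1.77369607e-06]), 'position': array([0.18797669, 0.51691148, 0.23130397]), 'eef_rot': array([-2.57317765e+00, -1.80226759e+00, -8.57841036e-05]), 'contact_force': array([ 0.22154224, -0.33166022,  0.36796949]), 'wrist_torque': array([ 0.01190581, -0.01177266,  0.02198243]), 'finger_gap': 0.9982858282872847}
```

View pics/scene0.png

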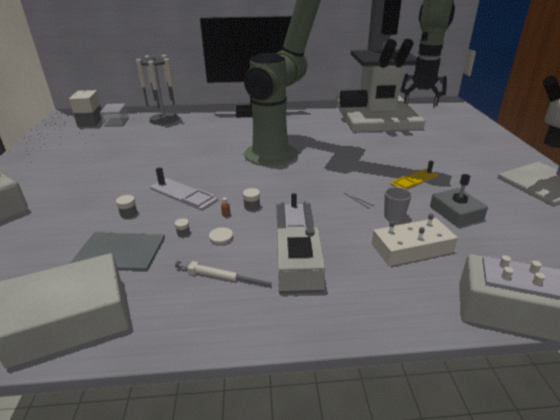

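View pics/top0.png

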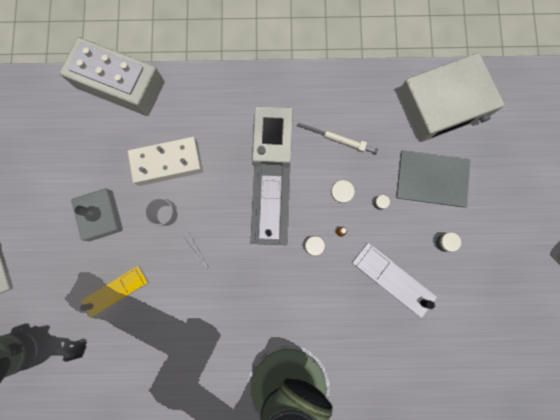

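Candidates in the top view:
- **Pots:** (448,240), (316,246) and (381,204). The last is visibly the smallest.
- **Carriers:** (270,208) in the channel, (395,280) loose and larger, and (115,290) yellow. I choose the one in the channel.

Next I check sizes with masks and a close crop.

```bash
python3 - <<'E'
from h import *
Z=dict(pot_center=.04,carrier=.018,post=.062,dish_center=.016,vial_center=.062,reader=.086)
fs={}
for c in ("top","scene"):
    f=grab_frame(c); fs[c]=f
    for n in Z:
        for d in silhouettes(c,n):
            m=d["mask"].astype(np.uint8); cs,_=cv2.findContours(m,0,2); k=max(cs,key=cv2.contourArea)
            pts=np.array([w(f,p,Z[n])[:2] for p in k[:,0]],np.float32)*1000
            r=cv2.minAreaRect(pts)
            print(c,n,round(d["score"],2),np.round(d["centre"]),m.sum(),np.round(r[0]),np.round(r[1]),round(r[2]), 'bbox',cv2.boundingRect(m))
save(fs["top"],"top1.png",(240,90,420,270),4.0) if 0 else save(fs["top"],"top1.png",(235,130,405,255),4.7)
save(fs["scene"],"sc1.png",(150,170,330,295),4.4)
E
```

```text
top pot_center 0.95 [449. 242.] 365 [ 403. -469.] [69. 49.] 89 bbox (436, 234, 25, 18)
top pot_center 0.82 [313. 245.] 313 [399. -81.] [55. 55.] 44 bbox (304, 236, 21, 20)
top pot_center 0.73 [382. 203.] 175 [ 524. -283.] [39. 45.] 43 bbox (374, 195, 16, 15)
top carrier 0.93 [392. 279.] 2303 [ 297. -318.] [259.  82.] 50 bbox (354, 244, 81, 73)
top carrier 0.66 [268. 208.] 1214 [519.  45.] [ 58. 191.] 87 bbox (260, 175, 21, 64)
top carrier 0.61 [116. 293.] 1370 [273. 504.] [ 61. 202.] 32 bbox (81, 267, 67, 50)
top post 0.85 [114. 289.] 1377 [276. 486.] [ 60. 196.] 32 bbox (80, 267, 68, 50)
top post 0.81 [395. 284.] 2340 [ 297. -304.] [250.  76.] 50 bbox (353, 244, 83, 73)
top post 0.61 [270. 207.] 1220 [511.  44.] [ 56. 182.] 87 bbox (259, 176, 22, 63)
top dish_center 0.64 [340. 189.] 436 [ 563. -173.] [69. 68.] 88 bbox (331, 180, 24, 23)
top vial_center 0.53 [341. 230.] 69 [ 438. -159.] [22. 27.] 44 bbox (337, 227, 10, 9)
top reader 0.8 [273. 157.] 3980 [604.  39.] [112. 403.] 88 bbox (250, 106, 43, 139)
scene pot_center 0.8 [126. 207.] 418 [ 424. -466.] [150.  57.] 18 bbox (115, 195
[... 263 characters left out ...]
169, 65, 41)
scene carrier 0.71 [415. 176.] 509 [277. 523.] [ 81. 269.] 37 bbox (391, 161, 46, 28)
scene carrier 0.58 [294. 216.] 479 [459.  48.] [ 56. 192.] 88 bbox (285, 194, 20, 34)
scene post 0.93 [182. 195.] 1087 [ 367. -321.] [324. 104.] 45 bbox (150, 168, 68, 42)
scene post 0.89 [292. 214.] 488 [528.  41.] [ 54. 180.] 89 bbox (285, 194, 21, 34)
scene post 0.57 [416. 176.] 460 [357. 486.] [ 73. 246.] 37 bbox (391, 161, 46, 27)
scene dish_center 0.52 [222. 240.] 354 [ 574. -173.] [70. 77.] 85 bbox (208, 228, 25, 17)
scene vial_center 0.55 [227. 209.] 105 [ 490. -158.] [97. 18.] 3 bbox (222, 198, 7, 18)
scene reader 0.92 [300. 256.] 3336 [709.  36.] [108. 372.] 87 bbox (277, 202, 49, 92)
```

View pics/top1.png

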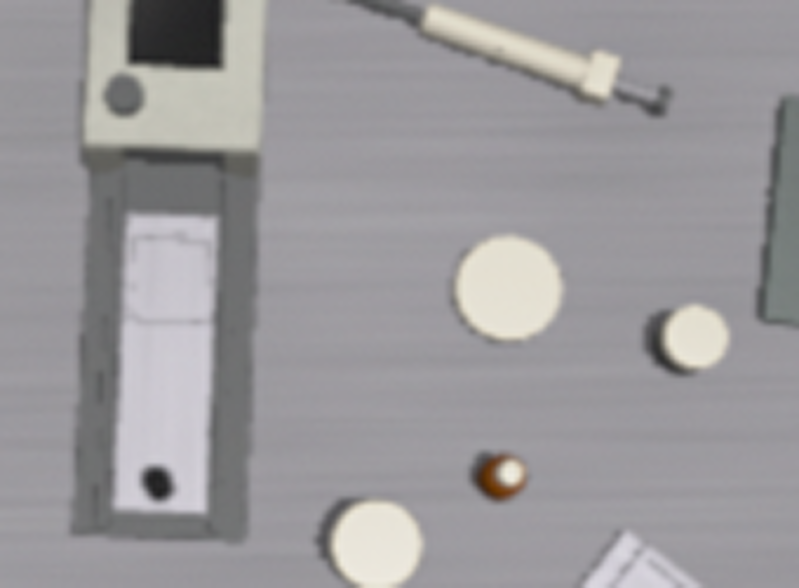

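View pics/sc1.png

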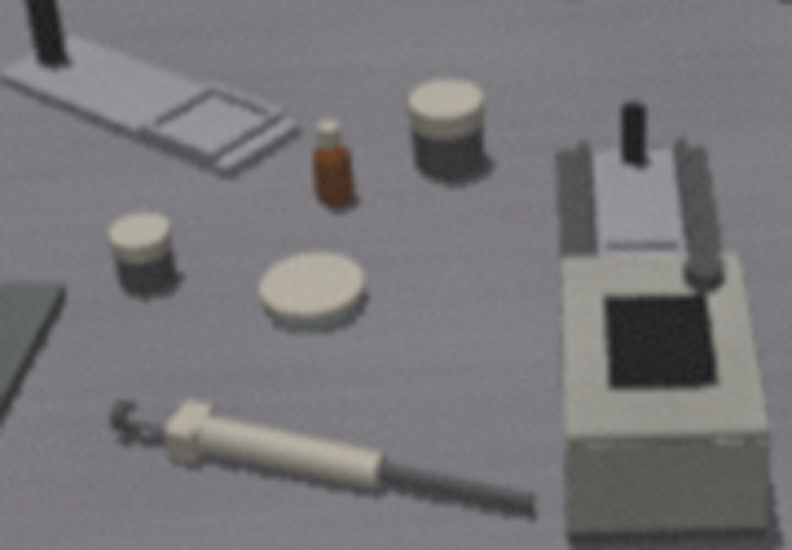

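The crop confirms the choices. The small pot's lid is at about px (383,202) with a diameter of about 40 mm. The in-channel carrier measures 58x190 mm, with its frame centre near (272,189) and its post at (269,233). Now I refine the positions.

```bash
cat > m.py <<'E'
from h import *
def lid(f,c,z=.04,r=14):
    im=cv2.cvtColor(f["img"],cv2.COLOR_RGB2HSV).astype(int)
    m=((im[:,:,2]>165)&(im[:,:,0]<40)&(im[:,:,0]>15)&(im[:,:,1]>18)).astype(np.uint8)
    y,x=np.mgrid[:420,:560]; m[(x-c[0])**2+(y-c[1])**2>r*r]=0
    n,l,s,cc=cv2.connectedComponentsWithStats(m); k=1+np.argmax(s[1:,4])
    return cc[k],s[k],w(f,cc[k],z)
E
python3 - <<'E'
from m import *
f=grab_frame("top")
print(f["fx"],f["img"][202,383],f["img"][202,400],f["img"][208,270])
print(lid(f,(383,202))); print('dish',lid(f,(343,191),.016,18)); print('vialcap',lid(f,(343,230),.062,8))
P=lambda u,v,z:np.round(w(f,(235+(u+.5)/4.7-.5,130+(v+.5)/4.7-.5),z)*1000,1)[:2]
for n,u,v,z in [("TL",127,214,.018),("TR",219,217,.018),("BL",112,511,.018),("BR",207,515,.018),("f",134,236,.023),("f",211,238,.023),("f",133,322,.023),("f",210,324,.023),("posttop",154,482,.062),
 ("hoodL",84,150,.086),("hoodR",258,154,.086),("railBL",72,533,.02),("railBR",245,542,.02)]: print(n,P(u,v,z))
g=grab_frame("scene"); print('scene',lid(g,(182,225)))
E
```

```text
402.2771186540784 [228 224 211] [154 152 157] [204 201 209]
(array([382.60740741, 201.08888889]), array([376, 195,  14,  13, 135], dtype=int32), array([ 0.52631831, -0.2859163 ,  0.04      ]))
dish (array([342.63157895, 190.63157895]), array([332, 180,  22,  22, 361], dtype=int32), array([ 0.56370184, -0.17349093,  0.016     ]))
vialcap (array([343.        , 229.94736842]), array([341, 228,   5,   5,  19], dtype=int32), array([ 0.44101147, -0.16337445,  0.062     ]))
TL [614.4  69.9]
TR [611.6  10.7]
BL [423.5  80.5]
BR [420.2  20.8]
f [598.8  65.2]
f [596.8  16. ]
f [543.   66.3]
f [541.   17.4]
posttop [437.6  52.4]
hoodL [638.9  92.5]
hoodR [634.9 -13.5]
railBL [409.9 105.6]
railBR [402.8  -2.8]
scene (array([181.04761905, 221.6031746 ]), array([175, 219,  13,   6,  63], dtype=int32), array([ 0.52667843, -0.28483664,  0.04      ]))
```

```bash
cat >> h.py <<'E'
from scipy.spatial.transform import Rotation as Ro
def down(a): return (Ro.from_euler('z',a)*Ro.from_euler('x',np.pi)).as_rotvec()
TH=-0.0535
E
python3 - <<'E'
from m import *
p=np.array([.5265,-.2855])
best=None
for a in (TH+np.pi/2,TH-np.pi/2):
    q=ik([*p,.14],down(a)); q2=ik([.572,.043,.14],down(a)); print(a,np.round(q,2) if q is not None else q,np.round(q2,2) if q2 is not None else q2)
    if q is not None and q2 is not None:
        c=max(abs(q[5]),abs(q2[5]))
        if best is None or c<best[0]: best=(c,a)
a=best[1]; print("a",a)
open("a.txt","w").write(str(a))
movep([*p,.14],down(a))
s=get_state(); print(s["clock"],s["position"],s["contact_force"])
move_l([*p,.009],.12)
grab(30)
s=get_state(); print(s["clock"],s["position"],s["contact_force"],s["finger_gap"])
f=grab_frame("scene"); save(f,"grip.png",(110,150,310,300),4)
E
```

```text
1.5172963267948965 [-0.62  0.49 -0.19  0.89  0.   -0.57] [-0.05  0.44 -0.26  0.86 -0.   -0.  ]
-1.6242963267948967 [-0.62  0.49 -0.19  0.89 -0.    2.58] [-0.05  0.44 -0.26  0.86 -0.    3.14]
a 1.5172963267948965
4.7667 [ 0.52685818 -0.28474099  0.14010229] [0.22771622 0.66541507 0.01278127]
6.5 [ 0.52674122 -0.2855883   0.00953232] [-1.2443896   0.29697202  4.11122539] 0.4565696232480789
```

View pics/grip.png

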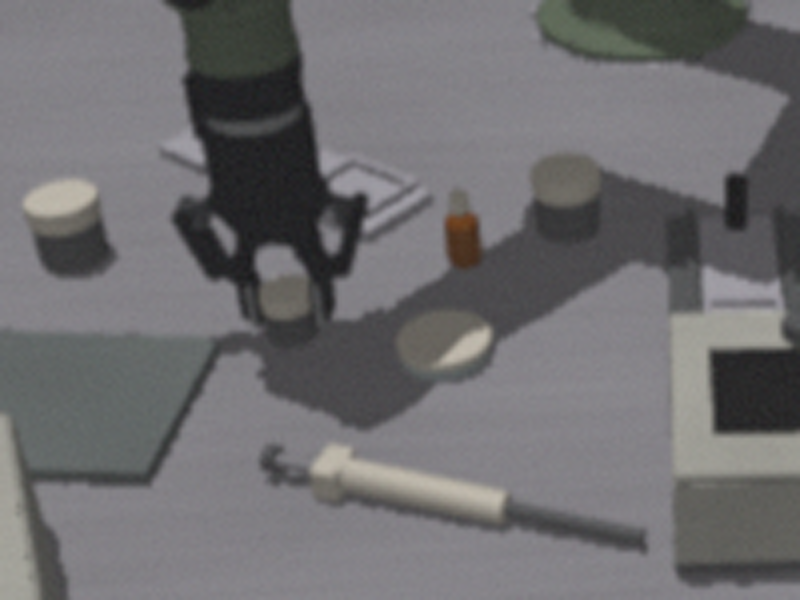

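The pot is between the pads at (285,295) in the crop, with a gap of about 39 mm as expected. I lift it and refine the carrier pose from the first top picture before placing.

```bash
python3 - <<'E'
from m import *
p=get_state()["position"]
move_l([p[0],p[1],.13],.15)
s=get_state(); print(s["clock"],s["finger_gap"],s["contact_force"])
f=grab_frame("top"); f0=dict(f); f0["img"]=cv2.imread("pics/top0.png")[:,:,::-1].copy()
hsv=f0["img"].astype(int); 
m=(hsv.min(2)>180).astype(np.uint8); y,x=np.mgrid[:420,:560]; m[(x<255)|(x>287)|(y<170)|(y>245)]=0
m=cv2.morphologyEx(m,cv2.MORPH_CLOSE,np.ones((5,5)))
cs,_=cv2.findContours(m,0,1); k=max(cs,key=cv2.contourArea)
r=cv2.minAreaRect(np.array([w(f,q,.018)[:2]*1000 for q in k[:,0]],np.float32)); print(r)
# overlay
big=cv2.resize(f0["img"][165:250,225:320,::-1],None,fx=7,fy=7,interpolation=cv2.INTER_CUBIC)
c=np.array([.5174,.0455]); d=np.array([np.cos(TH),np.sin(TH)]); n=np.array([-d[1],d[0]])
def quad(c0,hx,hy,z,col):
    pts=[]
    for a,b in((1,1),(1,-1),(-1,-1),(-1,1)):
        q=c0+a*hx*d+b*hy*n; u=proj(f,[*q,z]); pts.append((u-[225,165]+.5)*7-.5)
    cv2.polylines(big,[np.int32(np.round(pts))],True,col,1)
rc=c+.055*d; pc=c-.08*d; print("rec",rc,"post",pc)
quad(c,.095,.029,.018,(0,0,255)); quad(rc,.024,.024,.023,(0,160,0)); quad(rc,.029,.029,.023,(255,0,0)); quad(pc,.009,.009,.062,(0,255,255))
cv2.imwrite("pics/ov.png",big)
E
```

```text
7.5083 0.45662762678075086 [ 0.78762307 -0.21266488 -0.90903137]
((518.0923461914062, 45.67550277709961), (55.53316116333008, 187.7696075439453), 87.00691986083984)
rec [0.57232131 0.0425589 ] post [0.43751446 0.04977796]
```

View pics/ov.png

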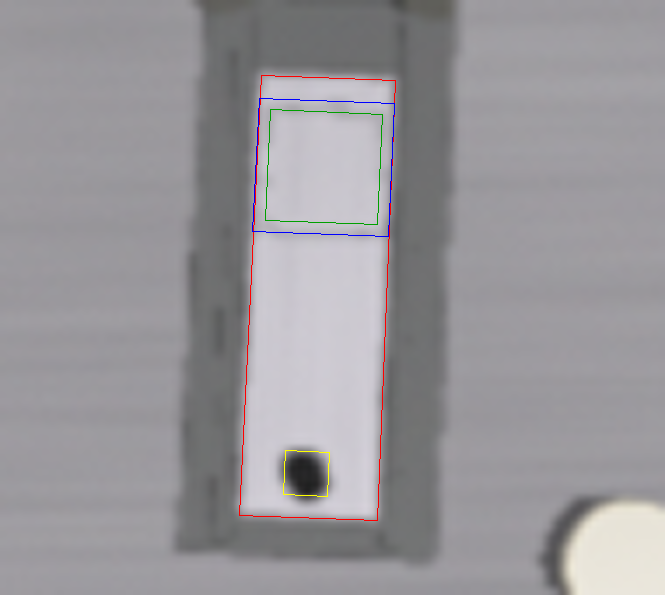

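The overlay matches: plate edges, frame and post all line up. Placing the pot.

```bash
python3 - <<'E'
from m import *
a=float(open("a.txt").read()); r=[.5723,.0426]
movep([*r,.13],down(a))
move_l([*r,.040],.12)
hit=move_l([*r,.0265],.02,until_force=4)
s=get_state(); print(hit,s["clock"],s["position"],s["contact_force"],s["finger_gap"])
f=grab_frame("scene"); save(f,"pl.png",(230,150,360,270),5)
E
```

```text
True 10.325 [0.57211581 0.04265768 0.02755952] [-0.68160251  0.16928369  4.48679661] 0.45293738371496556
```

View pics/pl.png

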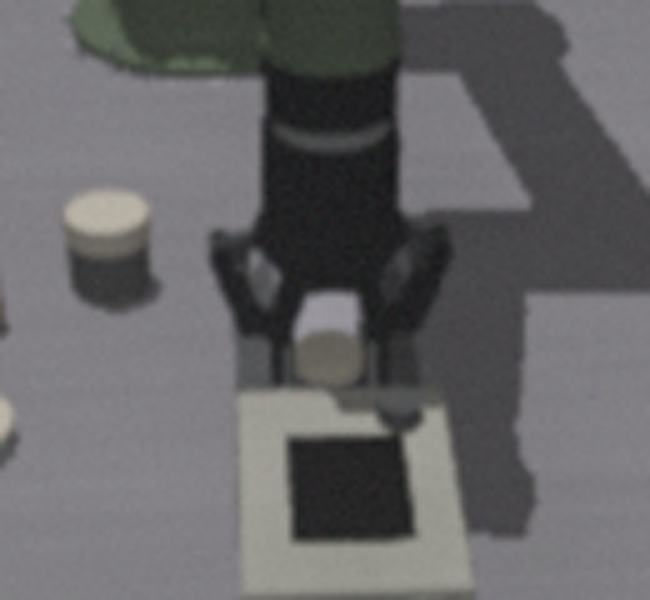

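Contact came at z = 0.0276, and a pot on the frame floor predicts 0.0275, so it is in the frame. I release it and check from above.

```bash
python3 - <<'E'
from m import *
let_go()
p=get_state()["position"]
move_l([p[0],p[1],.13],.15)
pc=[.4375,.0498]
qs=[(max(abs(q[5]),0),a) for a in (TH,TH+np.pi,TH-np.pi) if (q:=ik([*pc,.12],down(a))) is not None]; print(qs)
cur=get_state()["q"][5]
a=min(qs)[1]; open("a2.txt","w").write(str(a))
movep([.40,.0518,.16],down(a))
s=get_state(); print(s["clock"],s["contact_force"])
f=grab_frame("scene"); save(f,"pl2.png",(230,150,360,270),5)
print(lid(f,(296,222),.058))
f=grab_frame("top"); save(f,"pl2t.png",(225,150,350,270),5)
print(lid(f,(272,188),.058))
E
```

```text
[(np.float64(1.5696995990398754), -0.0535), (np.float64(1.5718930545499175), 3.088092653589793), (np.float64(1.571893054549918), -3.195092653589793)]
13.1333 [-0.09190259  0.09236307 -0.0837005 ]
(array([295.52380952, 219.20634921]), array([290, 216,  12,   7,  63], dtype=int32), array([0.57245224, 0.04328409, 0.058     ]))
(array([269.90140845, 186.12676056]), array([265, 181,  13,  13,  71], dtype=int32), array([0.57206113, 0.04401979, 0.058     ]))
```

View pics/pl2.png

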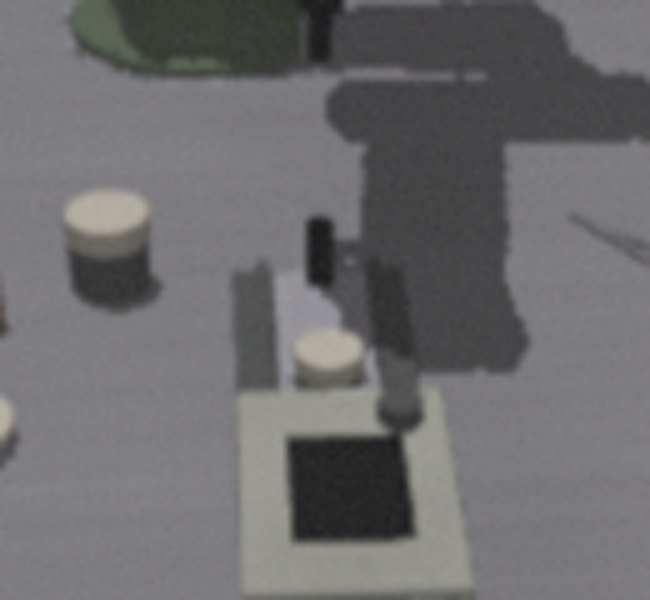

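View pics/pl2t.png

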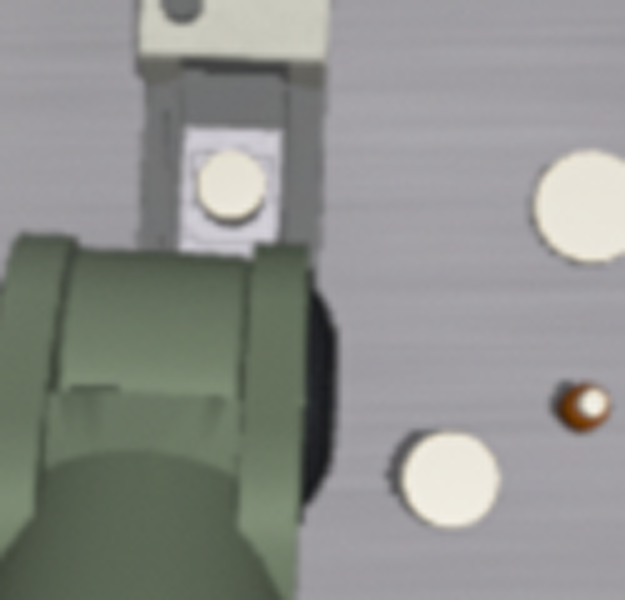

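The pot stands upright inside the frame, with its lid at (0.572, 0.044). Now I grip the post with the jaws along the channel and push in small force-watched steps.

```bash
python3 - <<'E'
from m import *
a=float(open("a2.txt").read()); pc=np.array([.4375,.0498])
movep([*pc,.12],down(a))
move_l([*pc,.028],.12)
grab(25)
s=get_state(); print(s["clock"],s["position"],s["contact_force"],s["finger_gap"])
d=np.array([np.cos(-.0525),np.sin(-.0525),0]); p0=np.array(s["position"]); p0[2]=.028
np.save("p0.npy",p0)
h=move_l(p0+d*.04,.05,until_force=9)
s=get_state(); print(h,s["clock"],(s["position"]-p0)@d,s["contact_force"])
E
```

```text
15.1083 [0.43772085 0.04980152 0.02823816] [-0.10264169  0.99681791  4.02136722] 0.205396339188451
True 15.35 0.00023265591214561312 [-0.27573315 -0.56926034  4.48702025]
```

It stopped at once with no lasting force, so that was probably a start-up transient. I retry more gently.

```bash
python3 - <<'E'
from m import *
p0=np.load("p0.npy"); d=np.array([np.cos(-.0525),np.sin(-.0525),0])
for t,v in ((.004,.01),(.02,.02)):
    h=move_l(p0+d*t,v,until_force=9)
    s=get_state(); print(h,s["clock"],(s["position"]-p0)@d,s["position"]-p0,s["contact_force"],s["finger_gap"])
E
```

```text
True 15.6333 0.00024034598459080902 [ 2.39632821e-04 -1.98821219e-05  2.30094229e-04] [-0.57705231  0.26003747  4.59200117] 0.20372475583745359
True 15.9667 0.00047049458416118325 [ 4.70963604e-04 -3.42781630e-06  2.30672036e-04] [-0.63603998  0.25762835  5.03430595] 0.2002426167456775
```

```bash
python3 - <<'E'
from m import *
p0=np.load("p0.npy"); d=np.array([np.cos(-.0525),np.sin(-.0525),0])
for t in (.003,.006):
    h=move_l(p0+d*t,.01)
    s=get_state(); print(h,s["clock"],(s["position"]-p0)@d,s["position"]-p0,s["contact_force"],s["finger_gap"],s["wrist_torque"])
f=grab_frame("scene"); save(f,"pu.png",(230,150,360,270),5)
print(lid(f,(296,222),.058))
f=grab_frame("top"); print(lid(f,(272,188),.058)); save(f,"put.png",(225,150,350,270),5)
E
```

```text
False 16.4 0.0020107990360061522 [ 2.01088582e-03 -5.11440414e-05  2.19518272e-04] [-3.69867429 -0.05267259 10.07177146] 0.20409026050639315 [ 0.01650163  0.41649256 -0.01317511]
False 16.85 0.005081141661734271 [ 0.00507648 -0.0002222   0.00020061] [-4.01847988  0.60730611  9.51508419] 0.20614678585062732 [-0.02029464  0.38382176  0.04065216]
(array([295.41269841, 220.19047619]), array([290, 217,  12,   7,  63], dtype=int32), array([0.57737346, 0.04245021, 0.058     ]))
(array([269.65, 186.35]), array([265, 183,  13,   5,  20], dtype=int32), array([0.57140969, 0.04475756, 0.058     ]))
```

View pics/pu.png

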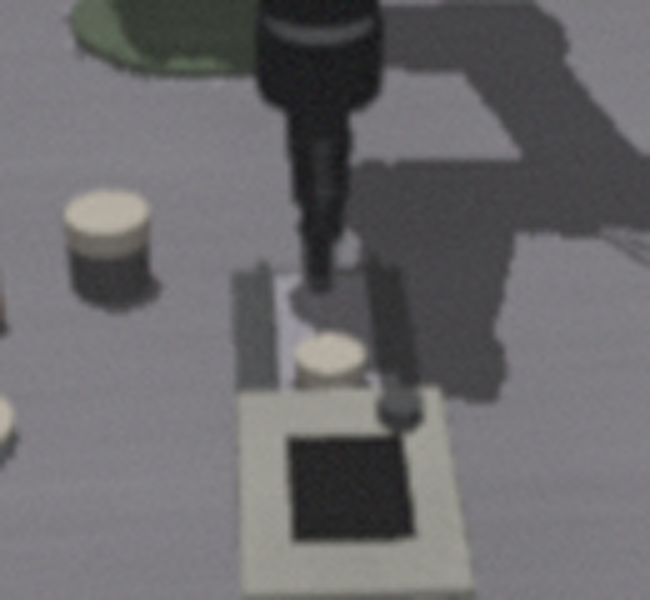

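The carrier now slides with the pot, with about 4 N along x. But there is a 10 N vertical load from the grip, which is what tripped the trigger. I relieve that first.

```bash
python3 - <<'E'
from m import *
p0=np.load("p0.npy"); d=np.array([np.cos(-.0525),np.sin(-.0525),0])
let_go(); s=get_state(); print(s["position"]-p0,s["contact_force"])
x=(s["position"]-p0)@d
q=p0+d*x; q[2]=.0285
move_l(q,.05); s=get_state(); print(s["position"]-p0,s["contact_force"])
grab(25); s=get_state(); print(s["clock"],s["position"]-p0,s["contact_force"])
for k in range(3):
    q=p0+d*(x+.004*(k+1)); q[2]=.0285+.0003*(k+1)
    h=move_l(q,.02)
    s=get_state(); print(h,s["clock"],(s["position"]-p0)@d,s["position"]-p0,s["contact_force"],s["finger_gap"])
E
```

```text
[ 5.98605457e-03 -3.18632406e-04 -4.25577282e-05] [ 0.50436509 -0.69555555 -0.56885707]
[ 0.00605663 -0.00033769  0.00055228] [-0.650131    0.31285178 -0.10304136]
18.4917 [ 0.00601206 -0.00031643  0.00057453] [-1.31394619  0.05554936  1.11576288]
False 18.8417 0.010531334858827566 [ 0.01051579 -0.00057231  0.00072664] [ 1.5773591  -0.23513674 -1.69251153] 0.19929537243976184
False 19.1917 0.014491760725614082 [ 0.01447089 -0.00077772  0.00109463] [ 0.59949011  0.30871177 -1.63689571] 0.20126909801010076
False 19.5417 0.018338735460579424 [ 0.01831266 -0.00097768  0.00139511] [ 0.72237877  0.85536866 -2.07004642] 0.20113165770896707
```

```bash
python3 - <<'E'
from m import *
p0=np.load("p0.npy"); d=np.array([np.cos(-.0525),np.sin(-.0525),0])
def go(t,v,F):
    q=p0+d*t; q[2]=.0294
    h=move_l(q,v,until_force=F)
    s=get_state(); print(h,round(s["clock"],2),round((s["position"]-p0)@d,4),np.round(s["position"]-p0,4),np.round(s["contact_force"],2),round(s["finger_gap"],3)); return h
if not go(.06,.03,9):
  for t in (.075,.085,.095,.105,.115,.125,.135,.142):
    if go(t,.015,8): break
f=grab_frame("scene"); save(f,"in.png",(230,150,360,270),5)
E
```

```text
False 21.09 0.0601 [ 0.06   -0.0032  0.0014] [ 0.07 -0.39 -2.52] 0.204
False 22.24 0.0752 [ 0.0751 -0.0039  0.0015] [ 0.45  0.46 -2.76] 0.204
False 23.06 0.0853 [ 0.0852 -0.0045  0.0014] [ 0.52 -0.36 -1.74] 0.2
False 23.88 0.0953 [ 0.0951 -0.005   0.0014] [-0.58 -0.94 -2.47] 0.203
True 24.41 0.1 [ 0.0998 -0.0052  0.0006] [-3.31 -0.29  3.33] 0.203
```

View pics/in.png

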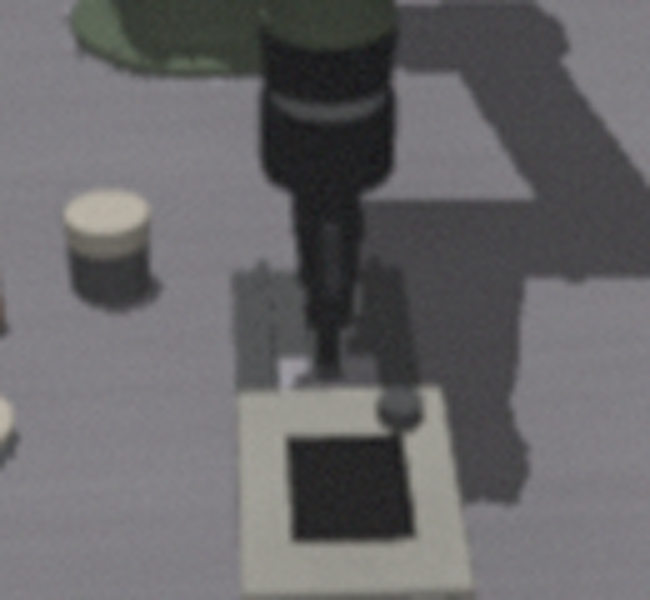

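It tripped at 100 mm of travel, which is in the plausible stop range. However, z shifted as well, so I confirm with tiny steps and watch Fx separately.

```bash
python3 - <<'E'
from m import *
p0=np.load("p0.npy"); d=np.array([np.cos(-.0525),np.sin(-.0525),0])
t0=(get_state()["position"]-p0)@d
for k in range(1,5):
    q=p0+d*(t0+.0006*k); q[2]=.0290
    move_l(q,.006)
    s=get_state(); print(round(s["clock"],2),round((s["position"]-p0)@d,4),np.round(s["position"]-p0,4),np.round(s["contact_force"],2),round(s["finger_gap"],3),np.round(s["wrist_torque"],2))
    if s["contact_force"]@d<-8: break
E
```

```text
24.96 0.1 [ 0.0998 -0.0052  0.0008] [-4.01  0.62  1.53] 0.201 [ 0.01  0.16 -0.01]
25.21 0.1001 [ 0.0999 -0.0052  0.0007] [-5.07  0.39  1.75] 0.204 [ 0.04  0.44 -0.04]
25.46 0.1002 [ 0.1001 -0.0052  0.0006] [-6.34  0.48  3.58] 0.202 [-0.02  0.58 -0.01]
25.71 0.1004 [ 0.1002 -0.0052  0.0006] [-7.9   0.4   4.65] 0.201 [ 0.04  0.86 -0.06]
```

```bash
python3 - <<'E'
from m import *
p0=np.load("p0.npy"); d=np.array([np.cos(-.0525),np.sin(-.0525),0])
t0=.1000
for k in range(5,10):
    q=p0+d*(t0+.0006*k); q[2]=.0294
    move_l(q,.006)
    s=get_state(); print(round(s["clock"],2),round((s["position"]-p0)@d,4),np.round(s["position"]-p0,4),np.round(s["contact_force"],2),round(s["finger_gap"],3))
    if s["contact_force"]@d<-10.5: break
E
```

```text
25.98 0.1005 [ 0.1004 -0.0052  0.0008] [-7.81  0.75  3.13] 0.202
26.23 0.1007 [ 0.1006 -0.0052  0.0007] [-8.32  0.02  3.6 ] 0.199
26.48 0.1008 [ 0.1007 -0.0052  0.0006] [-9.32  0.22  4.62] 0.201
26.73 0.1009 [ 0.1008 -0.0052  0.0006] [-10.54   0.4    5.67] 0.202
```

Fx rises steadily to about 10.5 N with almost no advance. The front end is about 76 mm inside the mouth and the pot is wholly past the mouth edge, so this is the stop. I relax most of the push, let go, and back off.

```bash
python3 - <<'E'
from m import *
p0=np.load("p0.npy"); d=np.array([np.cos(-.0525),np.sin(-.0525),0])
q=p0+d*.1022; q[2]=.0290
move_l(q,.01); s=get_state(); print((s["position"]-p0)@d,s["contact_force"])
let_go(); s=get_state(); print(s["clock"],(s["position"]-p0)@d,s["position"],s["contact_force"])
p=s["position"]
move_l([p[0],p[1],.14],.12)
movep([.33,.25,.2],down(float(open("a2.txt").read())))
s=get_state(); print(s["clock"],s["contact_force"])
f=grab_frame("scene"); save(f,"e1.png",(150,150,360,300),3.7)
f=grab_frame("top"); save(f,"e2.png",(225,130,400,260),4.5)
print('dish',lid(f,(343,191),.016,18)[2]); print('vialcap',lid(f,(343,230),.062,8)[2])
im=f["img"][:,:,:].astype(int); 
for n in ("post","carrier"): print(n,[(round(x["score"],2),np.round(w(f,x["centre"],.046 if n=="post" else .01),3)) for x in tip_of("top",n)])
E
```

```text
0.10080079504396537 [-6.53706982  0.54455368  3.32119442]
27.8167 0.10232493546463119 [0.53990432 0.04442275 0.02901805] [-0.23595103 -0.23337553  0.44440013]
30.0417 [-0.15261129 -0.54851116 -0.44444635]
dish [ 0.55537219 -0.15627437  0.016     ]
vialcap [ 0.44108387 -0.16315772  0.062     ]
post [(0.84, array([0.538, 0.052, 0.046])), (0.8, array([ 0.231, -0.39 ,  0.046]))]
carrier [(0.82, array([ 0.307, -0.304,  0.01 ])), (0.63, array([0.609, 0.037, 0.01 ]))]
```

View pics/e1.png

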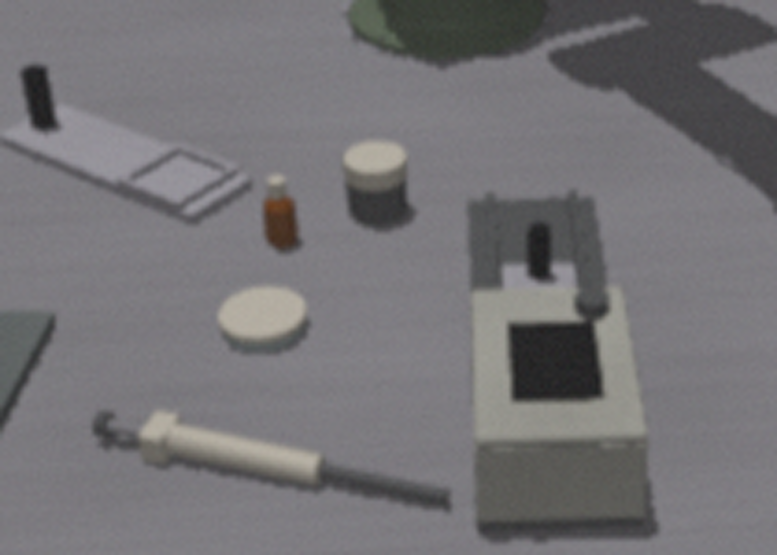

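View pics/e2.png

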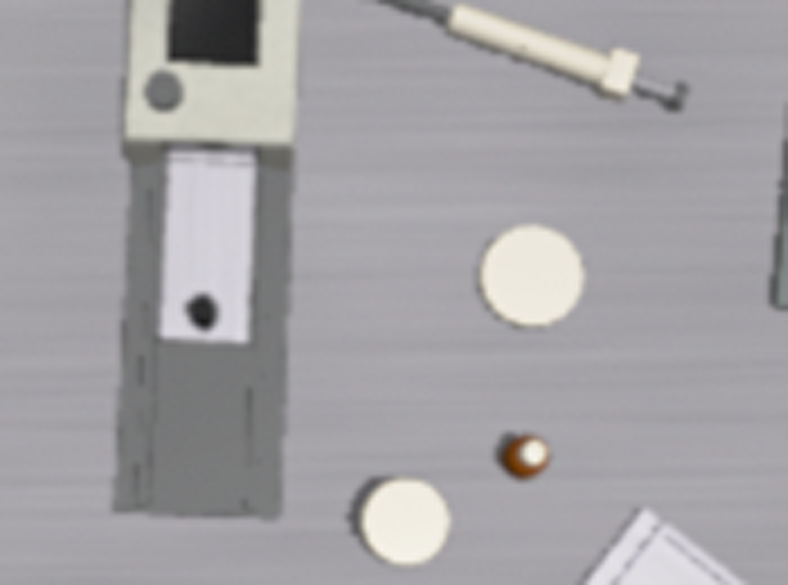

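```bash
python3 - <<'E'
from m import *
f=grab_frame("top")
for n,z in (("dish_center",.016),("vial_center",.062)): print(n,[(round(x["score"],2),np.round(x["centre"]),np.round(w(f,x["centre"],z),3)) for x in silhouettes("top",n)])
a=cv2.cvtColor(cv2.imread("pics/top0.png"),cv2.COLOR_BGR2GRAY)[170:245,325:362]; b=cv2.cvtColor(f["img"],cv2.COLOR_RGB2GRAY)[170:245,325:362]
print("shift",cv2.phaseCorrelate(a.astype(np.float32),b.astype(np.float32)))
sign_off(); print(get_state()["clock"])
E
```

```text
dish_center [(0.93, array([339., 189.]), array([ 0.569, -0.162,  0.016]))]
vial_center []
shift ((0.03403004246137442, 0.43222094498761976), 0.9595521583557128)
the job is handed in; nothing more can be done
the job is handed in; nothing more can be done
```

The small pot is standing in the carrier's frame, and the carrier is pushed home against the hidden stop and released. The job is handed in; the clock read about 30 s, against the 54 s limit.

- **Pot:** It was placed at the frame-floor height (TCP z 0.0276 m; 0.0275 m expected). Before the slide, both cameras showed it upright and within 1 to 2 mm of the frame centre.
- **Slide:** Once the grip was relieved, readings during the slide stayed under about 2 N along the channel. The first attempts tripped falsely on a vertical grip load, with up to 10 N pressing down on the post. I released, raised the grip slightly and gripped again.
- **Home:** After about 100 mm of travel the pushing force rose to 10.5 N over the last 1 mm. I eased it to 6.5 N and let go. By my estimate the front end is about 76 mm inside the mouth. The last top picture shows the carrier still about 100 mm in from its start.
- **Not seen:** I did not read the seat switch, and the pot is hidden under the hood. That it is home and the pot still in its frame rests on the force and the travel.
- **Vial and dish:** The vial cap is unchanged. Three dish checks differed: a colour fit was off by about 19 mm and the detector by 13 mm, while image alignment shifted under half a pixel (about 1 mm). By eye the dish is at the same pixel, so I take the first two as measurement errors. The detector missed the vial in the last picture.

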